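Push the worn paint pan up out of its palette well over the dowel

TASK

The hollow, used-up paint pan is stuck in its well in the wooden two-well palette: press the palette down, wells up, over the dowel standing in the bench vise, so that the dowel goes up through the hole under that well, until the palette sits flat on the jaws and the pan has come up. The palette's floor is thin, so feel for the hole gently and press with no more than a firm hand (under 50 N on the vise or dowel). Then lift the worn pan out and lay it upright in the white rinsing tray, leaving the palette lying on the jaws with the full pan still down in its own well, and do not tip over the ink pot or the water jar.

Things in the scene. Friction and masses are not known exactly. Their poses are not given: they have to be found in the camera images.
- palette: Loose wooden block, 58 mm (its x) by 112 mm (its y) by 24 mm high, 0.13 kg; origin at the centre of its underside, z up. Two round wells open upwards, 45 mm across, 18 mm deep, centred 26 mm either side of the origin along its y. Their floors are 6 mm thick. In each well two sprung cork strips, 2 to 9 mm above its floor, grip the pan: 8 to 14 N push it up past them, then it is loose.
- hole_a (a point): Lower mouth of the round push-out hole, 21 mm across, through the middle of the floor of the palette's well at its y = -26 mm, in the underside (z = 0) of the palette; axes as the palette's.
- hole_b (a point): The same for the other well, at the palette's y = +26 mm: lower mouth of its 21 mm push-out hole.
- worn_pan: Used-up paint pan: white plastic cup, 44 mm in diameter, 17 mm high, hollow, with a dark stain inside, 30 g; origin at the centre of its underside, z up. It starts stuck in one of the two wells (either), on the well's floor (6 mm above the palette's underside), its rim 1 mm below the palette's top, so it cannot be pinched before it is pushed up.
- full_pan: The full paint pan: same cup, 44 mm in diameter and 17 mm high, filled to the brim with dark paint; origin at the centre of its underside. It sits in the other well and must stay there.
- vise: Small bench vise fixed to the table; origin on the table under the middle of the gap between the jaws, z up. The jaws run along its y, from -60 to +60 mm; over both jaws their level top reaches from x = -22 to +22 mm, 95 mm above the table, higher than the rest of the vise. Screw and tommy bar reach out to 107 mm on the -x side.
- jaws_top (a point): Middle of the top of the jaws, 95 mm above the table, axes as the vise's. A wooden dowel, 16 mm in diameter, is clamped upright in the gap and stands 21 mm above this, its flat end chamfered 1.5 mm. Across the jaws it is centred (x = 0), but along them it stands anywhere from y = -18 to +18 mm of this point, as it was clamped by hand; it holds firm.
- tray: Shallow white rinsing tray, fixed, 150 mm (its x) by 160 mm (its y), 22 mm high, walls and floor 4 mm thick; origin at the centre of its underside.
- ink: Bystander: small round ink pot with a black cap, 48 mm in diameter and 58 mm high, behind the vise; origin at the centre of its underside, z up.
- jar: Bystander: glass water jar, 76 mm in diameter and 95 mm high, with three brushes standing in it (to about 220 mm), on the robot's right, beyond the other things; origin at the centre of its underside, z up.
Not all that is in view belongs to the job. Leave any green or purple look-alike of the full_pan alone.

How it is judged:
By the outcome, as a careful person would: the job done as asked, in the order asked, and still so for the second after the job is handed in, with the robot touching nothing.
It also fails if it takes over 72 s, if anything falls off the work surface, if the arm or the gripper's body presses on something with over 40 N, if the wrist force passes 120 N, or if a joint passes its speed limit or range.

ROBOT

A 6-joint arm with a two-finger parallel gripper is mounted at the origin on the work surface. World frame = base frame: x ahead of the robot, y to its left, z up, the work surface at z = 0. Lengths are in m, angles in rad, forces in N, time in s.
With the tool pointing down it reaches from about 0.375 to 0.9 m from the base axis. Payload 3.1 kg.
Tool frame: the origin (TCP) lies on the centre line of the jaws, within the pads' length; the fingertips stand robot.tcp_to_tips ahead of it and the grasp point (between the pads) lies 3 mm ahead of it (robot.tcp_to_tips is the distance from the TCP to the fingertips, in m); z points along the fingers, y is the line along which they close (so a half turn about z gives the same grasp; the last joint's range is limited). The gripper opens to 87 mm and grips with 3 to 60 N. Pads are 19 mm wide; open, the fingers measure 117 mm over their backs; the gripper's body (75 mm by 190 mm) begins 51 mm behind the grasp point.
Start: joints at [0.923, 0.527, 1.433, -0, 1.181, -0.178], TCP at [0.282, 0.558, 0.245] pointing down, gripper open.
Joint ranges: [-3.08, 3.08], [-0.75, 2.2], [0.22, 2.44], [-1.43, 4.57], [0, 2.65], [-2.85, 2.85]. Speed limits (rad/s): [2.79, 2.79, 3.14, 3.14, 3.14, 3.14].

INTERFACE

Orientations are given as a unit quaternion [x, y, z, w].
In Python, from rig import robot gives the robot as it stands. The module is installed in compiled form; this text tells all that it offers.
- The arm moves only by the shell command python3 -m jog 'ROWS' [FORCE]. ROWS is JSON, one flat list of numbers, 5 for each row, row after row: the finger opening in m, from 0 to 0.087, then the shift along the tool's x, y, z in m, then the turn about the tool's z in units of 10 degrees (1.0 is 10 degrees). In form: [claw, x, y, z, roll, claw, x, y, z, roll, ...]. A call has 1 to 20 rows; each row shifts and turns the commanded pose from where the row before left it, along the tool's axes as they then stand; what a row does not reach is not made up. A row lasts 1/8 s, in which the tool goes at most 62.5 mm and 10.7 degrees, less where a joint would pass 70% of its speed; a pose out of reach is approached as far as the arm can. A call with a gripper value outside its range is refused whole. The fingers move at their own pace and stop on an object; FORCE is the grip in N (left out, the last holds). Time passes only in rows, so rows that do not move let the fingers close. It gives the time, the measured TCP pose, the force, the opening and the grip force at its end, in the units of the state.
- robot.get_obs(): the state, without advancing time (a new reading comes with each control period).
- robot.camera(name): name is "scene" or "top"; returns the picture (400x640x3 uint8, blue, green, red); there is no depth.
- robot.camera_model(name): a dict with "fx", "fy", "cx", "cy" (pixels), "distortion" ([k1, k2, p1, p2, k3] as OpenCV has them; the pictures are not rectified), "R" (3x3) and "t" (3): a world point X has camera coordinates R X + t. Camera axes: x right, y down, z forward; pixel columns grow to the right and rows downward; lengths in m; the calibration is good to about 2 mm. A picture is of the moment at which its call begins. camera_model takes no time and is no camera call.
- robot.hand_in(): hands the job in; it is judged then, once.
Trained networks look in the newest picture that a camera, given by its name, has taken for a name from the list of things; names that differ only in an ending like _2 or _b are one class to them, and where a whole thing is asked for, a point or a joint stands for the part that bears it (a point fixed in the world has none). Each returns a list of dicts, best first, with "conf" (0 to 1); they miss things now and then, are a little off and sometimes report something else, mostly with a low value. They report only what shows in the picture. A call takes as long as a camera call. They do not tell look-alikes from the thing itself.
- robot.look_for(camera, label): "extent" ([centre column, centre row, width, height] in pixels, round what is visible of it).
- robot.outline_of(camera, label): "region" (400x640 bool, what is visible of it) and "extent" ([centre column, centre row, width, height] in pixels, round what is visible of it).
The state is a dict: "time": time; "q": joint angles; "joint_velocities": joint speeds; "joint_torque": joint torques, N m; "position": TCP position; "tool_rot": TCP orientation; "ft_force": force on the tool from outside, world axes, zero at the start; "moment": the same for the moment, N m; "grip_width": finger opening in m; "grip_force": force on a finger pad.
Only numpy, scipy, OpenCV 4.12 (cv2) and the standard library are available. Lean on these libraries where they do the work, as an engineer would, in place of code of your own. Each camera call takes 0.05 s, during which the arm holds its last target. There are 200 camera calls.

## Working session

There is one attempt and no reset: what is moved stays moved. The work goes in short steps, Python scripts to look and compute and a shell command to move; the robot and the scene stay as the last step left them, time stands still between calls to the robot, and variables do not carry over. Pictures are saved under pics/ and viewed, at most 10 in all, crops included, and the job is handed in when it is done.

```bash
mkdir -p pics; cat > h.py <<'E'
import numpy as np,cv2
from rig import robot
def ray(cam,px):
    m=robot.camera_model(cam);K=np.array([[m['fx'],0,m['cx']],[0,m['fy'],m['cy']],[0,0,1]])
    u=cv2.undistortPoints(np.array(px,float).reshape(-1,1,2),K,np.array(m['distortion'],float)).reshape(-1,2)
    R=np.array(m['R']);t=np.array(m['t']);d=np.c_[u,np.ones(len(u))]@R
    return -R.T@t,d
def at_z(cam,px,z):
    c,d=ray(cam,px);return c+d*((z-c[2])/d[:,2])[:,None]
def proj(cam,P):
    m=robot.camera_model(cam);K=np.array([[m['fx'],0,m['cx']],[0,m['fy'],m['cy']],[0,0,1]])
    return cv2.projectPoints(np.array(P,float).reshape(-1,3),cv2.Rodrigues(np.array(m['R']))[0],np.array(m['t'],float),K,np.array(m['distortion'],float))[0].reshape(-1,2)
E
python3 - <<'E'
from h import *
np.set_printoptions(precision=3,suppress=True)
ims=[]
for c in("scene","top"):
    im=robot.camera(c);cv2.imwrite(f'pics/{c}0.png',im)
    for l in("palette","worn_pan","full_pan","vise","tray","ink","jar"):
        for r in robot.look_for(c,l)[:3]: print(c,l,round(r['conf'],2),np.round(r['extent'],1))
    m=robot.camera_model(c);print(-np.array(m['R']).T@m['t'],m['fx'])
print(robot.get_obs(),robot.tcp_to_tips)
E
```

```text
scene palette 0.84 [247.1 273.3  57.5  48.8]
scene worn_pan 0.59 [254.7 266.4  18.3  15.8]
scene full_pan 0.83 [234.7 278.6  19.8  14.9]
scene full_pan 0.82 [199.6 269.6  19.   22.1]
scene full_pan 0.8 [290.9 307.5  27.9  21. ]
scene vise 0.77 [329.3 203.3  86.6  83.5]
scene tray 0.74 [398.4 149.6  63.1  49.5]
scene tray 0.48 [245.2 274.   56.4  42. ]
scene ink 0.83 [418.8 193.6  20.7  30.7]
scene jar 0.96 [157.9 303.6  82.6  97.3]
[ 0.946 -0.589  0.834] 438.3601678706921
top palette 0.94 [389.9 223.4  43.9  32.7]
top palette 0.63 [397.4 224.7  17.   14.2]
top palette 0.25 [237.7 163.1  23.5  16.8]
top worn_pan 0.53 [381.7 219.1  17.4  18.3]
top full_pan 0.62 [398.6 229.1  21.1  16.5]
top full_pan 0.55 [413.2 259.8  18.4  18.4]
top full_pan 0.51 [383.  178.9  13.   18.7]
top vise 0.72 [295.1 218.   47.9  74.8]
top tray 0.9 [191.4 211.4  76.9  68.9]
top tray 0.45 [382.2 220.3  16.9  16.6]
top ink 0.75 [239.6 162.9  21.1  12.8]
top jar 0.59 [471.8 220.4  60.   41.1]
[ 0.392 -0.064  1.081] 386.6869656346619
{'time': 0.8, 'q': array([ 0.924,  0.527,  1.433,  0.   ,  1.181, -0.178]), 'joint_velocities': array([ 0.   , -0.   , -0.001,  0.   ,  0.001, -0.   ]), 'joint_torque': array([ -0.   , -43.995, -17.698,   0.064,   0.05 ,  -0.   ]), 'position': array([0.282, 0.558, 0.245]), 'tool_rot': array([ 0.232,  0.973,  0.   , -0.   ]), 'ft_force': array([-0.135, -0.281, -0.275]), 'moment': array([ 0.007,  0.014, -0.011]), 'grip_force': 0.0, 'grip_width': 0.0870660175675231} 0.022
```

View pics/top0.png

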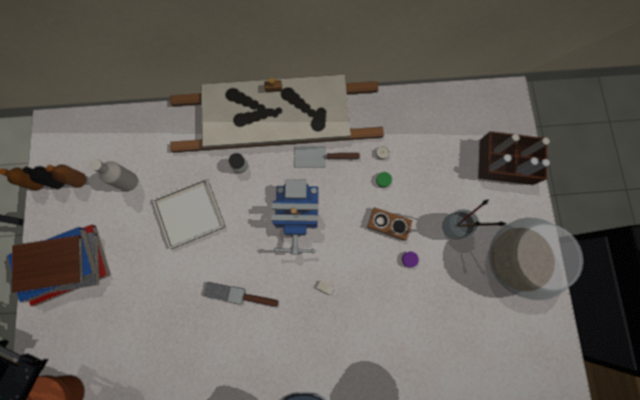

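View pics/scene0.png

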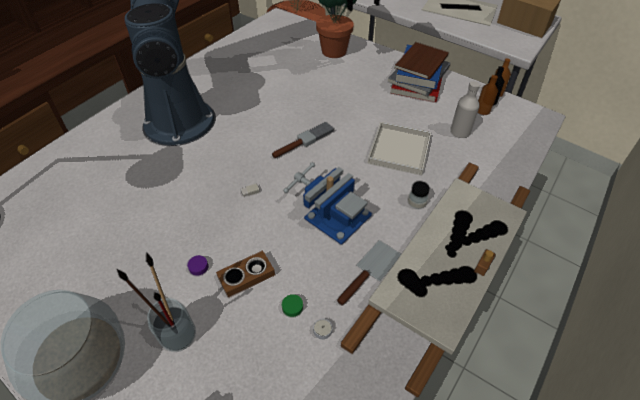

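The top view shows the palette at (390,223) with the white worn pan on its left at (381,220) and the dark full pan at (399,227). The vise is at (295,210) with the dowel near (294,211). The tray is at (189,214), the ink at (237,162) and the jar at (461,223).

```bash
python3 - <<'E'
from h import *
np.set_printoptions(precision=4,suppress=True)
cr=[]
for c,bx in(("top",[(365,200,50,50),(268,180,56,56)]),("scene",[(212,245,70,60),(285,155,90,90)])):
    im=robot.camera(c)
    for l,z in(("palette",.024),("tray",.022)):
        r=robot.outline_of(c,l)[0]
        m=r['region'].astype(np.uint8); cs=max(cv2.findContours(m,0,1)[0],key=cv2.contourArea).reshape(-1,2)
        P=at_z(c,cs,z)
        (ctr,sz,a)=cv2.minAreaRect((P[:,:2]*1000).astype(np.float32)); print(c,l,r['conf'],np.array(ctr),np.array(sz),a)
    hsv=cv2.cvtColor(im,cv2.COLOR_BGR2HSV)
    for (x,y,w,h) in bx:
        cr.append(cv2.resize(im[y:y+h,x:x+w],(400,300),interpolation=cv2.INTER_CUBIC))
    x,y,w,h=bx[1]; s=hsv[y:y+h,x:x+w].astype(int)
    k=(s[...,0]>5)&(s[...,0]<30)&(s[...,1]>60)&(s[...,2]>70)
    v,u=np.nonzero(k);print(c,'dowel px',len(u),u.min()+x,u.max()+x,v.min()+y,v.max()+y,u.mean()+x,v.mean()+y)
    print(at_z(c,[[u.mean()+x,v.mean()+y]],.116))
    r=robot.look_for(c,'worn_pan')[0]['extent'];f=[q['extent'] for q in robot.look_for(c,'full_pan')]
    print('worn',at_z(c,[r[:2]],.023)); print('full',at_z(c,[q[:2] for q in f],.023))
    print('ink',at_z(c,[robot.look_for(c,'ink')[0]['extent'][:2]],.04),'jar',at_z(c,[robot.look_for(c,'jar')[0]['extent'][:2]],.09))
cv2.imwrite('pics/c1.png',np.vstack([np.hstack(cr[:2]),np.hstack(cr[2:])]))
E
```

```text
top palette 0.76 [ 522.7499 -276.0807] [112.998   59.6223] 65.7522201538086
top tray 0.74 [593.6025 275.3297] [153.0418 165.3228] 18.580228805541992
top dowel px 36 290 297 208 213 293.47222222222223 210.63888888888889
[[ 0.5616 -0.0193  0.116 ]]
worn [[ 0.5339 -0.2532  0.023 ]]
full [[ 0.5119 -0.3001  0.023 ]
 [ 0.6487 -0.2724  0.023 ]
 [ 0.4207 -0.3233  0.023 ]]
ink [[0.7288 0.1222 0.04  ]] jar [[ 0.5087 -0.4821  0.09  ]]
scene palette 0.61 [ 528.2907 -281.9282] [115.3075  73.5333] 67.83740234375
scene tray 0.96 [598.4523 268.0269] [152.129  186.4885] 18.534259796142578
scene dowel px 70 327 333 176 189 329.4428571428571 181.95714285714286
[[ 0.5687 -0.0296  0.116 ]]
worn [[ 0.5358 -0.2573  0.023 ]]
full [[ 0.6591 -0.2839  0.023 ]
 [ 0.5596 -0.0172  0.023 ]
 [ 0.4366 -0.3298  0.023 ]
 [ 0.5154 -0.3051  0.023 ]]
ink [[0.7278 0.1272 0.04  ]] jar [[ 0.4753 -0.4581  0.09  ]]
```

View pics/c1.png

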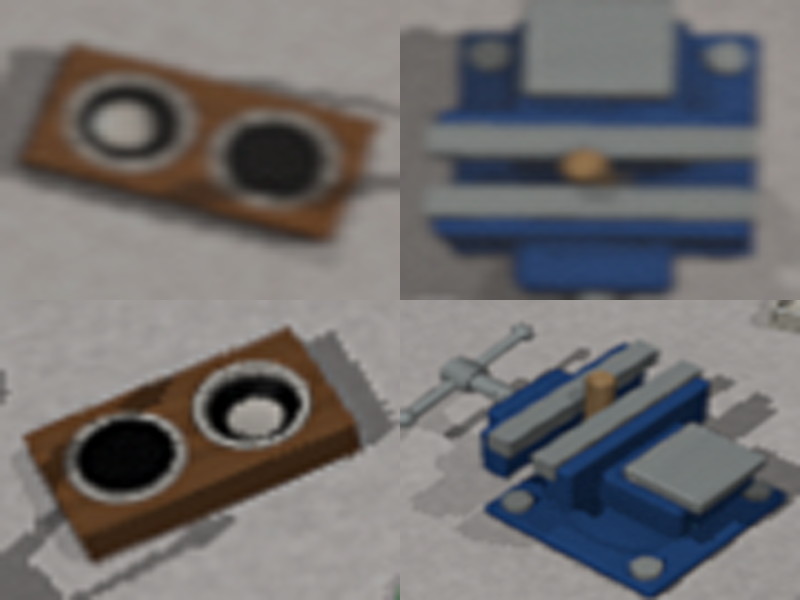

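The crops show the white worn pan at the +y end of the palette, pointing away from the jar. The jaws run along the image row, with the dowel near their middle. I'll rotate the tool, then travel over the palette.

```bash
python3 -m jog '[0.087,0,0,0,1, 0.087,0,0,0,1, 0.087,0,0,0,1, 0.087,0,0,0,1, 0.087,0,0,0,1, 0.087,0,0,0,1, 0.087,0,0,0,1, 0.087,0,0,0,1, 0.087,0,0,0,0.74, 0.087,0,0,0,0]' && python3 -m jog '[0.087,-0.036,0.032,0,0, 0.087,-0.036,0.032,0,0, 0.087,-0.036,0.032,0,0, 0.087,-0.036,0.032,0,0, 0.087,-0.036,0.032,0,0, 0.087,-0.036,0.032,0,0, 0.087,-0.036,0.032,0,0, 0.087,-0.036,0.032,0,0, 0.087,-0.036,0.032,0,0, 0.087,-0.036,0.032,0,0, 0.087,-0.036,0.032,0,0, 0.087,-0.036,0.032,0,0, 0.087,-0.036,0.032,0,0, 0.087,-0.036,0.032,0,0, 0.087,-0.036,0.032,0,0, 0.087,0,0,0,0, 0.087,0,0,0,0]'; cat >> h.py <<'E'
np.set_printoptions(precision=4,suppress=True)
def delta(goal,o=None):
    from scipy.spatial.transform import Rotation as Ro
    o=o or robot.get_obs();R=Ro.from_quat(o['tool_rot']);M=R.as_matrix()
    print('pos',o['position'],'yaw(y)',np.degrees(np.arctan2(M[1,1],M[0,1])),'tilt',M[:,2],'shift',R.inv().apply(np.array(goal)-o['position']),'F',o['ft_force'],'M',o['moment'],o['grip_width'],o['grip_force'],'t',o['time'])
E
python3 - <<'E'
from h import *
delta([.535,-.255,.080])
for c,px in(('top',[[271.9,203.3],[318,202.8],[271.4,220.1],[318,220.5]]),('scene',[[285+210/4.444,155+175/3.333],[285+258/4.444,155+40/3.333],[285+305/4.444,155+65/3.333],[285+88/4.444,155+130/3.333],[285+140/4.444,155+173/3.333]])): print(at_z(c,px,.095))
print(at_z('top',[[293.7,209.7]],.116),at_z('scene',[[330,179.0]],.116))
E
```

```text
time: 2.75
position: [0.2823, 0.5575, 0.2445]
tool_rot: [0.839, 0.543, -0.0, 0.0]
ft_force: [-0.3, 0.0, 0.0]
grip_width: 0.0871
grip_force: 0.0
time: 4.88
position: [0.4975, -0.1316, 0.2443]
tool_rot: [0.84, 0.543, -0.0, -0.001]
ft_force: [-0.4, 0.7, -0.4]
grip_width: 0.0871
grip_force: 0.0
pos [ 0.4975 -0.1316  0.2443] yaw(y) -24.223078105603268 tilt [-0.0011  0.001  -1.    ] shift [-0.0972  0.0851  0.1642] F [-0.3528  0.6803 -0.4311] M [-0.0252  0.0753  0.0328] 0.08713962957726086 0.0 t 4.875
[[ 0.5887  0.0363  0.095 ]
 [ 0.581  -0.0831  0.095 ]
 [ 0.5449  0.0398  0.095 ]
 [ 0.5348 -0.0796  0.095 ]]
[[ 0.6069 -0.0725  0.095 ]
 [ 0.5558  0.046   0.095 ]
 [ 0.5898  0.04    0.095 ]
 [ 0.5342 -0.0764  0.095 ]
 [ 0.5779 -0.0915  0.095 ]]
[[ 0.5639 -0.02    0.116 ]] [[ 0.5645 -0.0213  0.116 ]]
```

```bash
python3 -m jog '[0.087,-0.0324,0.0284,0.02,0, 0.087,-0.0324,0.0284,0.02,0, 0.087,-0.0324,0.0284,0.02,0, 0.087,0,0,0.045,0, 0.087,0,0,0.045,0, 0.087,0,0,0,0, 0.087,0,0,0,0]'; python3 - <<'E'
from h import *
delta([.535,-.255,.026])
for c,bx in(("top",(340,180,100,75)),("scene",(190,215,120,90))):
    im=robot.camera(c);x,y,w,h=bx;cv2.imwrite(f'pics/d_{c}.png',cv2.resize(im[y:y+h,x:x+w],(400,300),interpolation=cv2.INTER_CUBIC))
cv2.imwrite('pics/d.png',np.hstack([cv2.imread('pics/d_top.png'),cv2.imread('pics/d_scene.png')]))
E
```

```text
time: 5.75
position: [0.5366, -0.255, 0.0959]
tool_rot: [0.839, 0.543, 0.0, 0.001]
ft_force: [-0.7, 0.3, -0.1]
grip_width: 0.0873
grip_force: 0.0
pos [ 0.5366 -0.255   0.0959] yaw(y) -24.16191143714853 tilt [ 0.0013 -0.0008 -1.    ] shift [-0.0006 -0.0016  0.0699] F [-0.7479  0.3084 -0.0742] M [-0.0519  0.0793 -0.0272] 0.08727715657450512 0.0 t 5.75
```

View pics/d.png

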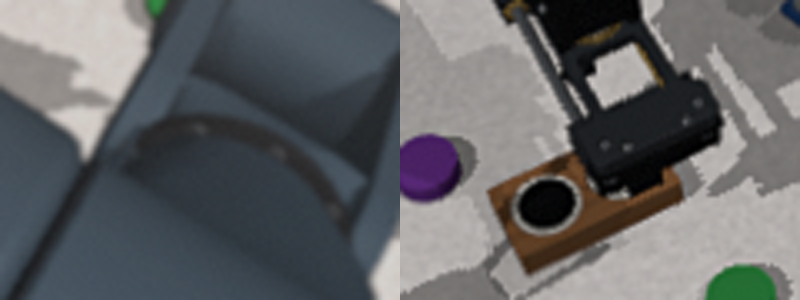

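The hand is over the worn-pan half, with the full pan clear at (545,205). I'll descend and grip.

```bash
python3 -m jog '[0.087,0,-0.0015,0.03,0, 0.087,0,0,0.025,0, 0.087,0,0,0.015,0, 0.087,0,0,0,0, 0.06,0,0,0,0, 0.045,0,0,0,0, 0.045,0,0,0,0, 0.045,0,0,0,0, 0.045,0,0,0,0]' 35; python3 - <<'E'
from h import *
delta([.535,-.255,.026])
E
```

```text
time: 6.98
position: [0.5346, -0.2551, 0.025]
tool_rot: [0.84, 0.543, 0.0, 0.0]
ft_force: [-1.1, 1.2, 3.3]
grip_width: 0.0574
grip_force: 35.0
pos [ 0.5346 -0.2551  0.025 ] yaw(y) -24.2596272293914 tilt [ 0.0003 -0.0002 -1.    ] shift [ 0.0002  0.0004 -0.001 ] F [-1.1055  1.1544  3.3186] M [-0.0351  0.1486  0.0048] 0.05738609094153679 34.99227971531809 t 6.975
```

```bash
python3 -m jog '[0.045,0,0,-0.02,0, 0.045,0,0,-0.04,0, 0.045,0,0,-0.04,0, 0.045,0,0,-0.04,0, 0.045,0,0,0,-0.7, 0.045,0,0,0,-0.7, 0.045,0,0,0,-0.57, 0.045,0.02,0.001,0,0, 0.045,0.036,0.002,0,0, 0.045,0.036,0.002,0,0, 0.045,0.036,0.002,0,0, 0.045,0.036,0.002,0,0, 0.045,0.036,0.002,0,0, 0.045,0.026,0,0,0, 0.045,0.01,0,0,0, 0.045,0,0,0,0, 0.045,0,0,0,0, 0.045,0,0,0,0]'; python3 - <<'E'
from h import *
delta([.564,-.0205,.165])
im=robot.camera('scene');im[0,0]=0
x,y,w,h=260,100,133,100;cv2.imwrite('pics/e.png',cv2.resize(im[y:y+h,x:x+w],(798,600),interpolation=cv2.INTER_CUBIC))
E
```

```text
time: 9.22
position: [0.5642, -0.0216, 0.1646]
tool_rot: [0.735, 0.678, -0.0, 0.0]
ft_force: [0.3, -0.3, -2.0]
grip_width: 0.0576
grip_force: 35.0
pos [ 0.5642 -0.0216  0.1646] yaw(y) -4.653013658089295 tilt [ 0.0001 -0.0002 -1.    ] shift [ 0.0011 -0.0003 -0.0004] F [ 0.318  -0.3425 -1.9532] M [-0.0277  0.0731  0.0042] 0.057614211225391586 34.99230677362675 t 9.225
```

View pics/e.png

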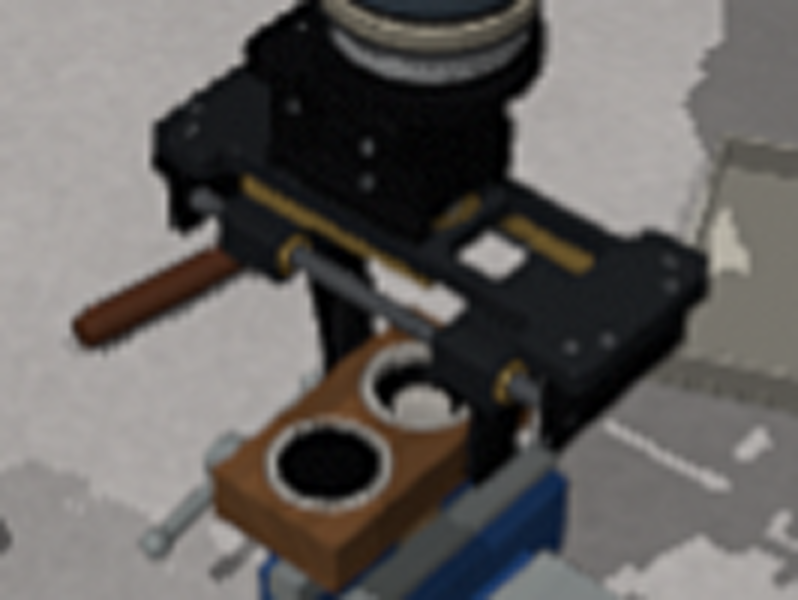

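```bash
python3 - <<'E'
from h import *
im=robot.camera('scene')
f=lambda p:[260+p[0]/6,100+p[1]/6]
print(at_z('scene',[f((215,470)),f((335,548)),f((468,440))],.1636), at_z('scene',[f((330,463))],.1626),at_z('scene',[f((412,386))],.1626))
for q in robot.look_for('scene','full_pan'): print(q['conf'],q['extent'],at_z('scene',[q['extent'][:2]],.1626))
for q in robot.look_for('scene','worn_pan'): print(q['conf'],q['extent'])
# expected full-pan rim projection when palette well axis under TCP
o=robot.get_obs()['position'];d=np.array([.081,.997])
print('expect centre',o[:2]-.052*d, 'front corners', [o[:2]-.082*d+s*.029*np.array([.997,-.081]) for s in(-1,1)])
E
```

```text
[[ 0.5304 -0.0999  0.1636]
 [ 0.5864 -0.1048  0.1636]
 [ 0.594  -0.0353  0.1636]] [[ 0.5605 -0.0725  0.1626]] [[ 0.5616 -0.0238  0.1626]]
0.92 [292.4, 306.1, 25.9, 26.8] [[ 0.7074 -0.3366  0.1626]]
0.76 [315.3, 176.2, 21.4, 13.1] [[ 0.5593 -0.0699  0.1626]]
0.61 [198.1, 268.8, 21.0, 25.4] [[ 0.5254 -0.3787  0.1626]]
0.64 [330.6, 164.0, 9.6, 11.0]
expect centre [ 0.56  -0.073] front corners [array([ 0.5286, -0.1006]), array([ 0.5865, -0.1053])]
```

```bash
python3 -m jog '[0.045,0.0005,0,0.01,0, 0.045,0,0,0.008,0, 0.045,0,0,0.003,0, 0.045,0,0,0.0015,0, 0.045,0,0,0.0015,0, 0.045,0,0,0,0]'; python3 - <<'E'
from h import *
delta([.564,-.0205,.165])
E
```

```text
time: 10.18
position: [0.5643, -0.0201, 0.1406]
tool_rot: [0.735, 0.678, 0.0, 0.0]
ft_force: [-1.1, -0.3, -3.0]
grip_width: 0.0575
grip_force: 35.0
pos [ 0.5643 -0.0201  0.1406] yaw(y) -4.55713566466489 tilt [ 0.0001 -0.     -1.    ] shift [-0.0004 -0.0002 -0.0244] F [-1.1085 -0.3013 -3.0027] M [-0.0013  0.0376 -0.0462] 0.0574794456029556 34.99241670257334 t 10.175
```

```bash
python3 -m jog '[0.045,0,0,0.001,0, 0.045,0,0,0.001,0, 0.045,0,0,0,0]'; python3 -m jog '[0.045,0,0,0.001,0,0.045,0,0,0,0]'
```

```text
time: 10.55
position: [0.5641, -0.0201, 0.1385]
tool_rot: [0.735, 0.678, -0.0, -0.0]
ft_force: [-0.9, 0.4, -2.5]
grip_width: 0.0575
grip_force: 35.0
time: 10.8
position: [0.5642, -0.0201, 0.1375]
tool_rot: [0.735, 0.678, -0.0, -0.0]
ft_force: [0.3, 0.4, -2.7]
grip_width: 0.0575
grip_force: 35.0
```

```bash
python3 -m jog '[0.045,0,0,0.001,0, 0.045,0,0,0.001,0, 0.045,0,0,0,0]'; python3 -m jog '[0.045,0,0,0.001,0,0.045,0,0,0.001,0,0.045,0,0,0,0]';python3 -m jog '[0.045,0,0,0.001,0,0.045,0,0,0,0]'
```

```text
time: 11.18
position: [0.5642, -0.0201, 0.1354]
tool_rot: [0.735, 0.678, -0.0, -0.0]
ft_force: [-1.0, -0.3, -1.9]
grip_width: 0.0578
grip_force: 35.0
time: 11.55
position: [0.5647, -0.0202, 0.1346]
tool_rot: [0.735, 0.678, 0.0, 0.001]
ft_force: [-0.2, 0.9, 5.0]
grip_width: 0.0578
grip_force: 35.0
time: 11.8
position: [0.5648, -0.0202, 0.1337]
tool_rot: [0.735, 0.678, 0.001, 0.001]
ft_force: [-1.2, 0.6, 6.6]
grip_width: 0.0573
grip_force: 35.0
```

```bash
python3 -m jog '[0.045,0,0,0.001,0,0.045,0,0,0.001,0,0.045,0,0,0,0]';python3 -m jog '[0.045,0,0,0.001,0,0.045,0,0,0.001,0,0.045,0,0,0,0]';python3 -m jog '[0.045,0,0,0.001,0,0.045,0,0,0.001,0,0.045,0,0,0,0]'
```

```text
time: 12.18
position: [0.5647, -0.0202, 0.1317]
tool_rot: [0.735, 0.678, 0.0, 0.001]
ft_force: [-0.7, 0.0, 6.0]
grip_width: 0.0578
grip_force: 35.0
time: 12.55
position: [0.5647, -0.0202, 0.1296]
tool_rot: [0.735, 0.678, 0.0, 0.001]
ft_force: [-0.8, 0.4, 4.6]
grip_width: 0.0579
grip_force: 35.0
time: 12.92
position: [0.5647, -0.0202, 0.1275]
tool_rot: [0.735, 0.678, 0.0, 0.001]
ft_force: [-0.5, 0.5, 5.4]
grip_width: 0.0575
grip_force: 35.0
```

```bash
python3 -m jog '[0.045,0,0,0.001,0,0.045,0,0,0.001,0,0.045,0,0,0.001,0,0.045,0,0,0,0]';python3 -m jog '[0.045,0,0,0.001,0,0.045,0,0,0.001,0,0.045,0,0,0,0]';python3 -m jog '[0.045,0,0,0.001,0,0.045,0,0,0,0]';python3 -m jog '[0.045,0,0,0.0008,0,0.045,0,0,0,0]'
```

```text
time: 13.42
position: [0.5639, -0.02, 0.123]
tool_rot: [0.735, 0.678, -0.0, -0.0]
ft_force: [-0.3, 0.1, -1.9]
grip_width: 0.0576
grip_force: 35.0
time: 13.8
position: [0.5641, -0.0201, 0.1214]
tool_rot: [0.735, 0.678, -0.0, -0.0]
ft_force: [0.1, -0.6, -1.4]
grip_width: 0.0575
grip_force: 35.0
time: 14.05
position: [0.5642, -0.0201, 0.1205]
tool_rot: [0.735, 0.678, -0.0, -0.0]
ft_force: [0.5, 1.2, -2.1]
grip_width: 0.0578
grip_force: 35.0
time: 14.3
position: [0.5643, -0.0201, 0.12]
tool_rot: [0.735, 0.678, 0.0, 0.0]
ft_force: [-0.2, 0.4, -0.3]
grip_width: 0.0576
grip_force: 35.0
```

```bash
python3 -m jog '[0.045,0,0,0.0006,0,0.045,0,0,0,0]';python3 -m jog '[0.045,0,0,0.0005,0,0.045,0,0,0,0,0.045,0,0,0,0]'; python3 - <<'E'
from h import *
delta([.564,-.0205,.165])
im=robot.camera('scene')
x,y,w,h=260,110,133,100;cv2.imwrite('pics/f.png',cv2.resize(im[y:y+h,x:x+w],(798,600),interpolation=cv2.INTER_CUBIC))
E
```

```text
time: 14.55
position: [0.5643, -0.0201, 0.12]
tool_rot: [0.735, 0.678, 0.0, 0.0]
ft_force: [-0.6, -0.9, 6.4]
grip_width: 0.058
grip_force: 35.0
time: 14.92
position: [0.5643, -0.0201, 0.1199]
tool_rot: [0.735, 0.678, 0.0, 0.0]
ft_force: [-2.1, 0.6, 8.6]
grip_width: 0.0574
grip_force: 35.0
pos [ 0.5643 -0.0201  0.1199] yaw(y) -4.556565556846677 tilt [ 0.0006 -0.0002 -1.    ] shift [-0.0004 -0.0002 -0.0451] F [-2.1252  0.5598  8.577 ] M [ 0.0672  0.5284 -0.0581] 0.0574422959338298 34.99192392704117 t 14.925
```

View pics/f.png

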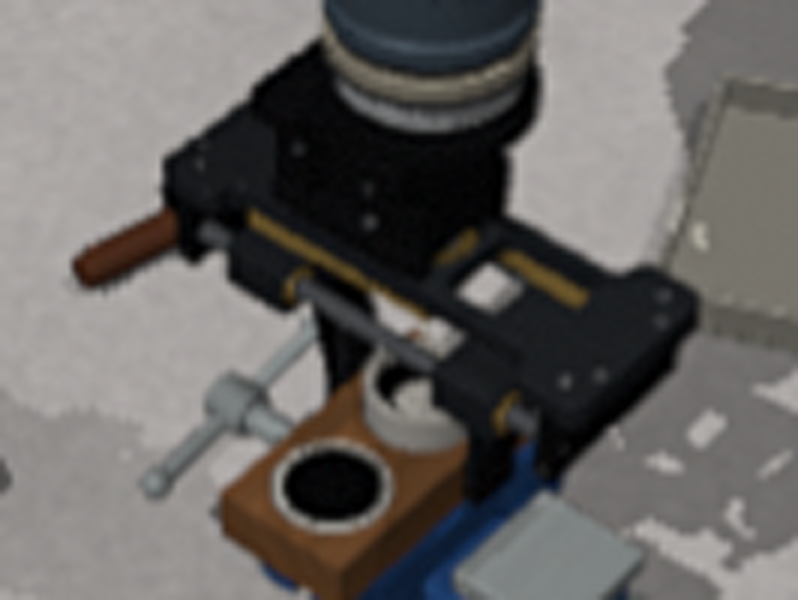

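The worn pan stands about 14 mm proud at crop (415,405), and the full pan is still seated at (332,485). The palette lies on the jaws. I'll release and re-grip on the pan.

```bash
python3 -m jog '[0.045,0,0,-0.0008,0, 0.062,0,0,0,0, 0.075,0,0,0,0, 0.087,0,0,0,0, 0.087,0,0,-0.012,0, 0.087,0,0,-0.011,0, 0.087,0,0,0,0, 0.087,0,0,0,0]'; python3 - <<'E'
from h import *
delta([.5643,-.0201,.1425])
im=robot.camera('scene')
x,y,w,h=260,110,133,100;cv2.imwrite('pics/g.png',cv2.resize(im[y:y+h,x:x+w],(798,600),interpolation=cv2.INTER_CUBIC))
E
```

```text
time: 15.98
position: [0.5642, -0.0201, 0.1428]
tool_rot: [0.735, 0.678, 0.0, 0.0]
ft_force: [-0.1, -0.8, -0.5]
grip_width: 0.0869
grip_force: 0.0
pos [ 0.5642 -0.0201  0.1428] yaw(y) -4.559924829534507 tilt [ 0.0005 -0.0001 -1.    ] shift [0.     0.0001 0.0003] F [-0.0991 -0.7821 -0.4506] M [-0.0972  0.0711 -0.0578] 0.08687899813463448 0.0 t 15.975
```

View pics/g.png

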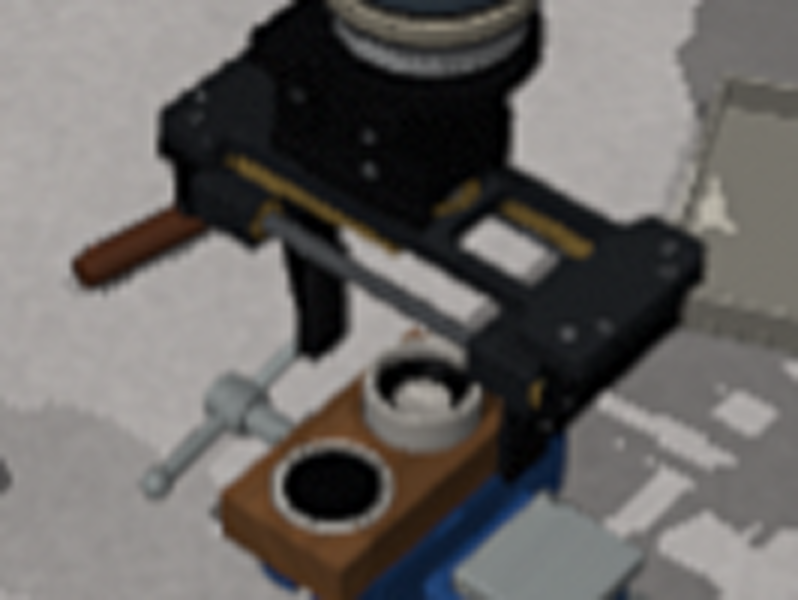

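```bash
python3 -m jog '[0.06,0,0,0,0, 0.045,0,0,0,0, 0.035,0,0,0,0, 0.035,0,0,0,0, 0.035,0,0,0,0, 0.035,0,0,0,0]' 10; python3 -m jog '[0.035,0,0,-0.005,0, 0.035,0,0,-0.01,0, 0.035,0,0,-0.015,0, 0.035,0,0,-0.02,0, 0.035,0,0,0,0]';  python3 - <<'E'
from h import *
delta([.594,.272,.19])
im=robot.camera('scene')
x,y,w,h=260,110,133,100;cv2.imwrite('pics/h.png',cv2.resize(im[y:y+h,x:x+w],(798,600),interpolation=cv2.INTER_CUBIC))
E
```

```text
time: 16.77
position: [0.5642, -0.0201, 0.1425]
tool_rot: [0.735, 0.678, 0.0, 0.0]
ft_force: [0.0, -0.8, 0.1]
grip_width: 0.0434
grip_force: 10.0
time: 17.4
position: [0.5657, -0.0204, 0.1949]
tool_rot: [0.735, 0.678, 0.001, 0.002]
ft_force: [0.4, -0.1, 0.1]
grip_width: 0.0437
grip_force: 10.0
pos [ 0.5657 -0.0204  0.1949] yaw(y) -4.556070437021365 tilt [ 0.0052 -0.0012 -1.    ] shift [0.2937 0.0049 0.0047] F [ 0.3513 -0.1093  0.1049] M [-0.087  -0.0113  0.0511] 0.043748490627278425 9.999917596578598 t 17.4
```

View pics/h.png

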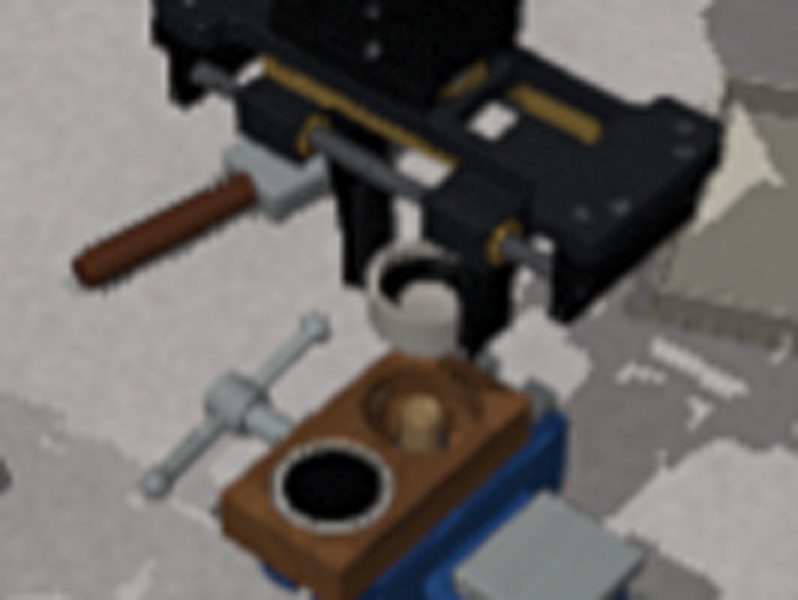

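The pan (crop 415,300) is out. The dowel shows in the empty well at (422,420), and the full pan is in place. Next is the tray.

```bash
python3 -m jog '[0.035,0.02,0,0,0, 0.035,0.04,0.001,0,0, 0.035,0.045,0.001,0,0, 0.035,0.045,0.001,0,0, 0.035,0.045,0.001,0,0, 0.035,0.045,0.001,0,0, 0.035,0.034,0,0,0, 0.035,0.02,0,0,0, 0.035,0,0,0,0, 0.035,0,0,0.04,0, 0.035,0,0,0.05,0, 0.035,0,0,0.035,0, 0.035,0,0,0.015,0, 0.035,0,0,0.01,0, 0.035,0,0,0,0, 0.035,0,0,0,0]'; python3 - <<'E'
from h import *
delta([.594,.272,.0308])
E
```

```text
time: 19.45
position: [0.5936, 0.2728, 0.0439]
tool_rot: [0.735, 0.678, 0.001, 0.001]
ft_force: [0.2, 0.3, 0.2]
grip_width: 0.0434
grip_force: 10.0
pos [0.5936 0.2728 0.0439] yaw(y) -4.565515128586986 tilt [ 0.0026  0.0007 -1.    ] shift [-0.0007  0.0004  0.0131] F [0.1862 0.2759 0.2255] M [-0.0935  0.0223 -0.0135] 0.04339676663893016 9.999949336051941 t 19.45
```

```bash
python3 -m jog '[0.035,0,0,0.007,0, 0.035,0,0,0.004,0, 0.035,0,0,0.0012,0, 0.035,0,0,0,0]'; python3 -m jog '[0.035,0,0,0.0008,0, 0.035,0,0,0,0]'
```

```text
time: 19.95
position: [0.5923, 0.2726, 0.0304]
tool_rot: [0.735, 0.678, -0.0, -0.0]
ft_force: [-0.4, -0.4, 2.2]
grip_width: 0.0438
grip_force: 10.0
time: 20.2
position: [0.5923, 0.2726, 0.0304]
tool_rot: [0.735, 0.678, -0.0, -0.0]
ft_force: [-2.6, -0.3, 7.2]
grip_width: 0.0438
grip_force: 10.0
```

Contact is on the tray floor. I'll back off slightly, release and rise.

```bash
python3 -m jog '[0.035,0,0,-0.0008,0, 0.048,0,0,0,0, 0.06,0,0,0,0, 0.065,0,0,0,0, 0.065,0,0,0,0, 0.065,0,0,-0.02,0, 0.065,0,0,-0.05,0, 0.065,0,0,-0.06,0, 0.065,0,0,-0.05,0, 0.065,-0.02,-0.04,0,0, 0.065,0,-0.06,0,0, 0.065,0,-0.05,0,0, 0.065,0,0,0,0, 0.065,0,0,0,0]'; python3 - <<'E'
from h import *
delta([.594,.272,.0308])
im=robot.camera('scene');t=robot.camera('top')
cv2.imwrite('pics/i.png',np.vstack([cv2.resize(im[110:310,130:450],(800,400)[:2],interpolation=cv2.INTER_CUBIC)[:400],cv2.resize(t[150:250,140:440],(800,200))]))
E
```

```text
time: 21.95
position: [0.4429, 0.265, 0.2118]
tool_rot: [0.735, 0.679, 0.002, 0.001]
ft_force: [0.5, -0.3, 0.1]
grip_width: 0.0653
grip_force: 0.0
pos [0.4429 0.265  0.2118] yaw(y) -4.54167112245834 tilt [ 0.004   0.0012 -1.    ] shift [0.0187 0.1494 0.1816] F [ 0.4535 -0.2763  0.0632] M [-0.0652  0.0847 -0.0241] 0.06530408482803556 0.0 t 21.95
```

View pics/i.png

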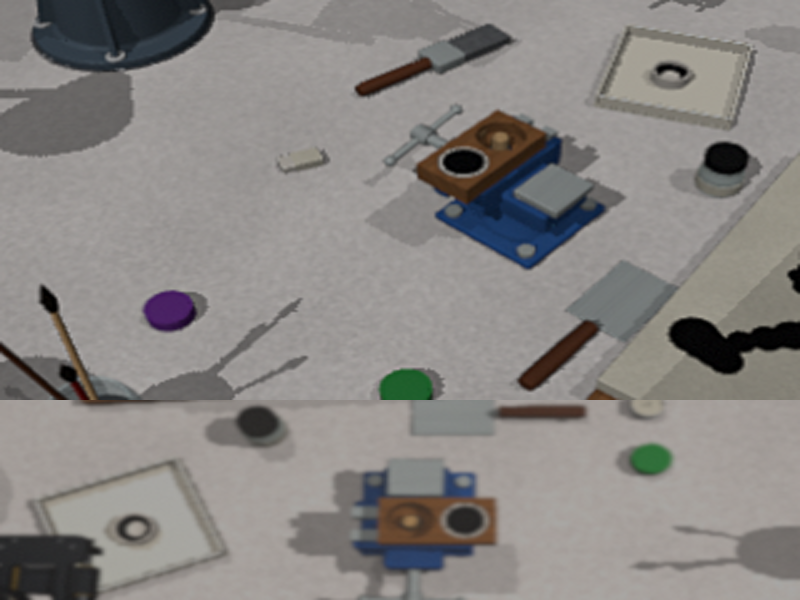

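The worn pan stands upright in the tray (672,74). The palette lies flat on the jaws with the full pan down in its well (463,162), and the ink and jar are still standing.

```bash
python3 -c "
from rig import robot
print(robot.hand_in())"
```

```text
the job is handed in; nothing more can be done
None
```

The job is done and handed in at about 22 s: the worn pan is upright in the tray, the palette is flat on the jaws with the full pan still seated, and the ink pot and water jar were not touched.

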